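Sort the sanding blocks by grit

TASK

The three look-alike sanding blocks on the counter mat have come back unmarked, and only how hard each is to drag across the mat tells how rough its sole is. Sort them by feel and put them away in the stock rack under the wire shelf, one to a bay, lying flat inside: the finest (easiest to drag) in the bay nearest the robot, the middle grade in the middle bay, and the coarsest (hardest to drag) in the bay farthest from the robot. Set each down without slamming it, let go, and leave the other things on the counter where they are.

Things in the scene. Friction and masses are not known exactly. Their poses are not given: they have to be found in the camera images.
- spot_near (a point): centre of the near outline (of the row leading away from the robot), on the mat's top, 2 mm above the counter; x points to the robot's left. At the start one sanding block stands here, centred within 5 mm, its length along x within 0.06 rad. Which block it is changes from start to start. Blocks' poses are not reported
- spot_middle (a point): centre of the middle outline (of the row leading away from the robot), on the mat's top, 2 mm above the counter; x points to the robot's left. At the start one sanding block stands here, centred within 5 mm, its length along x within 0.06 rad. Which block it is changes from start to start. The blocks look alike
- spot_far (a point): centre of the far outline (of the row leading away from the robot), on the mat's top, 2 mm above the counter; x points to the robot's left. At the start one sanding block stands here, centred within 5 mm, its length along x within 0.06 rad. Which block it is changes from start to start. The blocks look alike
- bay_near (a point): centre of the floor of the near bay (of the row leading away from the robot) of the stock rack, 5 mm above the counter; x points into the bay, to the robot's left, y back towards the robot, z up. The bay is 150 mm long (x) and 90 mm wide (y) inside
- bay_middle (a point): centre of the floor of the middle bay (of the row leading away from the robot) of the stock rack, 5 mm above the counter; x points into the bay, to the robot's left, y back towards the robot, z up. The bay is 150 mm long (x) and 90 mm wide (y) inside
- bay_far (a point): centre of the floor of the far bay (of the row leading away from the robot) of the stock rack, 5 mm above the counter; x points into the bay, to the robot's left, y back towards the robot, z up. The bay is 150 mm long (x) and 90 mm wide (y) inside
- block_shape (a point): marker at the middle of the mat, tells what a block is: steel base 120 mm long, 64 wide, 16 high, the abrasive sole on its whole underside; centred on it along its length a black grip rib 90 mm long, 28 wide, from 16 to 50 mm above the sole. Steel-bodied: mass 0.73 to 0.87 kg. The three differ only in the sole
- sole_grades (a point): marker at the middle of the mat, tells how the soles feel on mat or counter: sideways drag force divided by the load on the sole (weight plus what the hand presses) is about 0.15 for the finest, 0.45 for the middle, 1.3 for the coarsest, all three together up to 12 percent more or less. Read with the arm stopped, it comes out nearer half of that. One of each is always there
- mat: black rubber counter mat 160 x 350 x 2 mm, fixed; origin under its middle, y along its length towards the robot, with three white rectangular outlines 125 mm apart, a sanding block on each
- rack: grey sheet-metal stock rack, fixed to the left of the mat, open towards it; origin under its middle at counter height, x to the robot's left. Three bays side by side along y, 96 mm apart. Walls 6 mm thick, heights above the counter: lip towards the mat 14 mm, dividers and sides 22 mm, back 30 mm. A wire shelf overhangs the bays, carried by two rear uprights at x = 105 mm
- shelf_edge (a point): middle of the edge nearest the mat of the steel wire shelf over the bays (a 10 mm rod, its axis 35 mm on the mat's side of the bay centres, 190 mm high); underside 185 mm above the counter, 294 mm wide, open below. An upright gripper cannot come down over a bay centre; one leaning over towards the mat by 30 to 45 degrees, fingers pointing left and down, reaches in below
- tape_roll: cardboard tape roll lying flat on the mat near its left edge, between the near and middle outlines, 40 mm across, 22 mm high; origin at the centre of its underside
- socket: steel socket standing on the mat near its left edge, between the middle and far outlines, 32 mm across, 38 mm high; origin at the centre of its underside
- oil_filter: white oil filter can standing well to the robot's right, 90 mm across, 125 mm high; origin at the centre of its underside
- oil_filter2: second white oil filter can like the first, standing farther from the robot
- carton: cardboard carton 120 x 90 x 80 mm well to the robot's right; origin at the centre of its underside
- grease_jar: blue jar 70 mm across, 80 mm high, on the left behind the rack; origin at the centre of its underside
- wrench: steel wrench lying on the counter to the right of the mat, along x, about 180 mm long; origin near its middle

How it is judged:
By the outcome, as a careful person would: the job done as asked, in the order asked, and still so for the second after the job is handed in, with the robot touching nothing.
It also fails if it takes over 72 s, if anything falls off the work surface, if the arm or the gripper's body presses on something with over 40 N, if the wrist force passes 120 N, or if a joint passes its speed limit or range.

ROBOT

A 6-joint arm with a two-finger parallel gripper is mounted at the origin on the work surface. World frame = base frame: x ahead of the robot, y to its left, z up, the work surface at z = 0. Lengths are in m, angles in rad, forces in N, time in s.
With the tool pointing down it reaches from about 0.275 to 0.75 m from the base axis. Payload 10.2 kg.
Tool frame: the origin (TCP) lies midway between the tips of the shut fingers; the grasp point (between the pads) lies 19 mm behind it (env.hold_point_z is the distance from the TCP to the grasp point, in m); z points along the fingers, y is the line along which they close (so a half turn about z gives the same grasp; the last joint's range is limited). The gripper opens to 85 mm and grips with 20 to 120 N. Pads are 22 mm wide; open, the fingers measure 114 mm over their backs; the gripper's body (76 mm by 85 mm) begins 54 mm behind the grasp point. The pads swing forward as they close: fully open they stand 13 mm farther back than shut.
Start: joints at [0.979, 0.313, 1.498, -0, 1.331, -0.223], TCP at [0.189, 0.49, 0.193] pointing down, gripper open.
Joint ranges: [-2.94, 2.94], [-0.97, 2.17], [0.19, 2.56], [-1.23, 4.37], [0.02, 3.11], [-2.88, 2.88]. Speed limits (rad/s): [2.39, 2.39, 3.01, 3.14, 3.14, 3.14].

INTERFACE

Orientations are given as a unit quaternion [x, y, z, w].
In Python, from bench import env, kinematics, monitor, eyes, job gives the robot as it stands. The module is installed in compiled form; this text tells all that it offers. Calls block until the motion is done:
- env.reach(position, orientation): joint-space move of the TCP to a pose.
- env.movel(position, velocity=0.15, frame=None, guard=None): straight line of the TCP; frame=None keeps the orientation; velocity is the mean speed in m/s. With guard (N) it stops when the force on the tool has changed by that much, and returns True; else False.
- env.set_joints(angles): joint-space move.
- env.release() and env.close_gripper(effort=None): open the fingers fully, or close them until they stop; effort is the grip in N (None keeps the last).
- env.hold(seconds).
- kinematics.ik(position, orientation): joint angles nearest the present ones, or None.
- monitor.sense(): the state.
- eyes.grab_frame(name): name is "scene" or "top"; returns a dict with "frame" (384x512x3 uint8, red, green, blue), "mtx" (3x3 intrinsics, pixels), "k1" (the pictures are not rectified: a ray, as slopes to the right and down, at radius r is drawn at 1 + k1 r^2 times it, then the intrinsics apply), "view" (4x4, takes a point from world to camera coordinates). Camera axes: x right, y down, z forward; pixel columns grow to the right and rows downward; lengths in m; the calibration is good to about 2 mm. A picture is of the moment at which its call begins. There is no depth.
A pose or a line that the arm cannot do raises env.MotionError and nothing moves.
- job.hand_in(): hands the job in; it is judged then, once.
The state is a dict: "clock": time; "joints": joint angles; "qvel": joint speeds; "joint_efforts": joint torques, N m; "position": TCP position; "ee_rot": TCP orientation; "contact_force": force on the tool from outside, world axes, zero at the start; "ft_torque": the same for the moment, N m; "finger_gap": opening from 0.0 (shut) to 1.0 (fully open); "gripper_force": force on a finger pad.
Only numpy, scipy, OpenCV 4.12 (cv2) and the standard library are available. Lean on these libraries where they do the work, as an engineer would, in place of code of your own. Each camera call takes 0.05 s, during which the arm holds its last target. There are 200 camera calls.

## Working session

There is one attempt and no reset: what is moved stays moved. The work goes in short steps, each a Python script; the robot and the scene stay as the last script left them, time stands still between calls to the robot, and variables do not carry over. Pictures are saved under pics/ and viewed, at most 10 in all, crops included, and the job is handed in when it is done.

```bash
mkdir -p pics; python3 - <<'E'
from bench import env, kinematics, monitor, eyes, job
import cv2,numpy as np
for n in ("scene","top"):
    f=eyes.grab_frame(n); cv2.imwrite(f"pics/{n}0.png",cv2.resize(f["frame"][:,:,::-1],(800,600),interpolation=cv2.INTER_CUBIC))
    np.savez(f"{n}.npz",**{k:np.array(f[k]) for k in("mtx","k1","view")})
    print(n,f["mtx"],f["k1"],f["view"])
s=monitor.sense();print(s,env.hold_point_z)
E
```

```text
scene [[346.87483647   0.         247.88904188]
 [  0.         346.87483647 189.53312189]
 [  0.           0.           1.        ]] -0.08549430490946312 [[ 0.30848691  0.95119475  0.00802366 -0.20062258]
 [ 0.81798228 -0.26095975 -0.5126451  -0.38220407]
 [-0.48553147  0.16470752 -0.85856312  1.37246698]
 [ 0.          0.          0.          1.        ]]
top [[387.12367679   0.         252.03521925]
 [  0.         387.12367679 193.2959542 ]
 [  0.           0.           1.        ]] -0.09319834197789706 [[-2.58954121e-03 -9.99771547e-01  2.12166925e-02  2.23843542e-02]
 [-9.96782724e-01  8.80972492e-04 -8.01462678e-02  5.78204914e-01]
 [ 8.01092668e-02 -2.13559746e-02 -9.96557288e-01  1.20717031e+00]
 [ 0.00000000e+00  0.00000000e+00  0.00000000e+00  1.00000000e+00]]
{'clock': 0.1, 'joints': array([ 9.78613238e-01,  3.13398226e-01,  1.49835729e+00,  9.66975765e-06,
        1.33100255e+00, -2.23396943e-01]), 'qvel': array([-7.32632525e-04, -6.32161708e-04, -4.81048541e-04,  1.06442003e-03,
        2.73362856e-05, -8.52259374e-04]), 'joint_efforts': array([ 2.85122856e-03, -4.12900186e+01, -2.60144877e+01, -2.12904747e-04,
        3.01062879e-03,  6.22092116e-06]), 'position': array([0.18910538, 0.48946778, 0.19239163]), 'ee_rot': array([ 1.83351029e-01,  9.83047334e-01, -5.33058954e-04, -2.35400134e-04]), 'contact_force': array([-0.09129997,  0.40806383,  0.06693425]), 'ft_torque': array([ 0.00781507,  0.01896218, -0.04449708]), 'gripper_force': 0.0, 'finger_gap': 1.0016599791953587} 0.0187
```

View pics/top0.png

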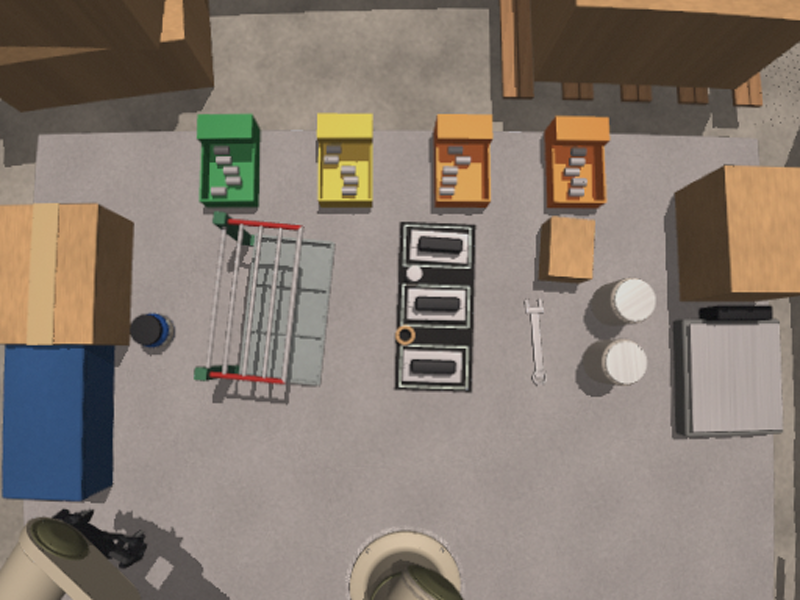

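View pics/scene0.png

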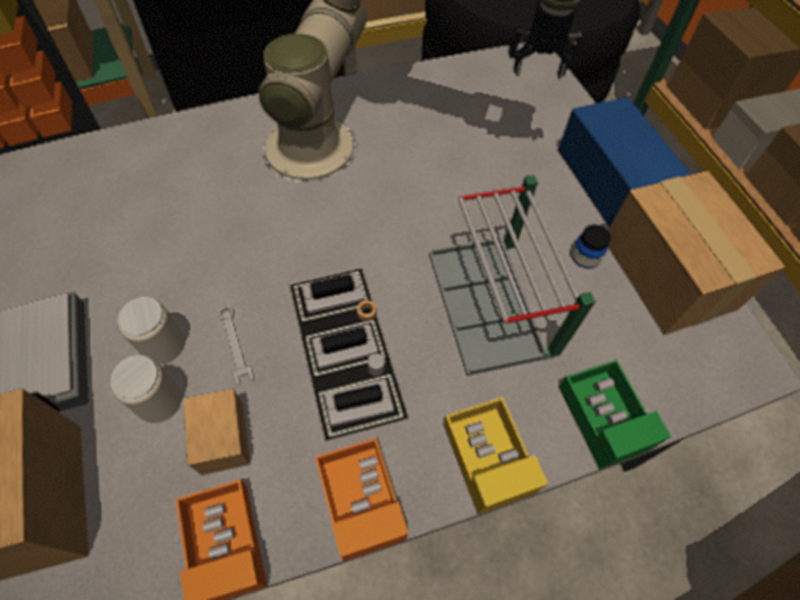

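The top view shows the mat with corners around (402,222), (475,226), (470,391) and (395,388). The rack is at left with its front edge from (334,242) to (320,385), and the shelf overhangs it. I'll enlarge that part.

```bash
python3 - <<'E'
from bench import eyes
import cv2
f=eyes.grab_frame("top")["frame"][:,:,::-1]
cv2.imwrite("pics/top1.png",cv2.resize(f[128:272,122:316],None,fx=4,fy=4,interpolation=cv2.INTER_CUBIC))
E
```

```text
(no output)
```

View pics/top1.png

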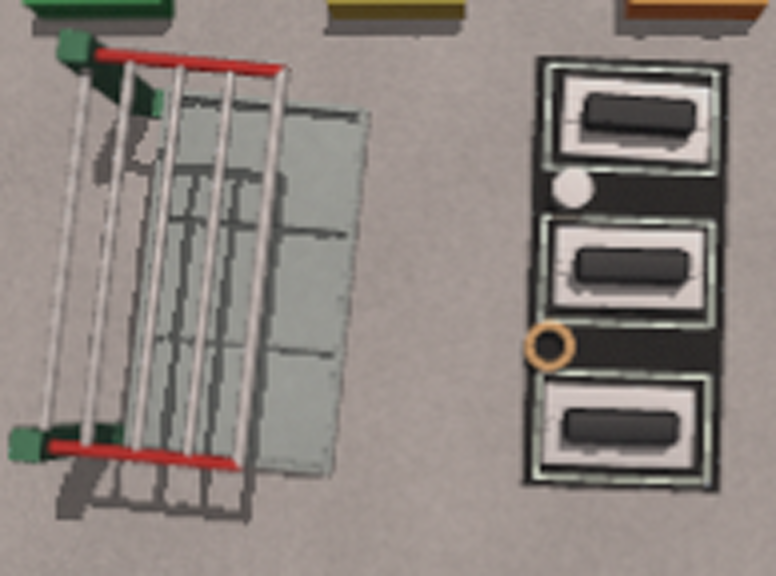

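```bash
cat > geo.py <<'E'
import numpy as np, cv2
from scipy.optimize import least_squares
c=dict(np.load("top.npz")); K=c["mtx"];V=c["view"];D=np.array([float(c["k1"]),0,0,0,0.])
def proj(P): return cv2.projectPoints(np.float64(P).reshape(-1,1,3),cv2.Rodrigues(V[:3,:3])[0],V[:3,3],K,D)[0][:,0]
def crop(uv): return (np.array(uv)+.5)/4-.5+[122,128]
# local frame: x to robot's left, y to robot, z up; yaw about z
def place(q,L):
    L=np.atleast_2d(np.float64(L)); a=q[2]+np.pi/2; c,s=np.cos(a),np.sin(a)
    return np.c_[q[0]+c*L[:,0]-s*L[:,1], q[1]+s*L[:,0]+c*L[:,1], L[:,2]]
def fit(uv,L,q0):
    r=least_squares(lambda q:(proj(place(q,L))-crop(uv)).ravel(),q0); return r.x,r.fun.reshape(-1,2)
E
python3 - <<'E'
from geo import *
# local y towards robot = -x world: local x = +Y, y = -X : rotation by +90
q,r=fit([(538,57),(729,66),(720,491),(524,485)],[(.08,-.175,.002),(-.08,-.175,.002),(-.08,.175,.002),(.08,.175,.002)],[.5,0,0]);print("mat",q,r.round(2).tolist())
q2,r=fit([(368,110),(331,476),(286,68),(241,464)],[(-.081,-.147,.014),(-.081,.147,.014),(-.035,-.147,.19),(-.035,.147,.19)],[.5,.2,0]);print("rack",q2,r.round(2).tolist())
for n,y in(("near",.125),("mid",0),("far",-.125)):print(n,place(q,(0,y,.002)), "ribtop px",(proj(place(q,(0,y,.052)))-[122,128])*4+1.5)
for n,y in(("near",.096),("mid",0),("far",-.096)):print(n,place(q2,(0,y,.005)))
print((proj(place(q2,[(-.075,-.048,.022),(-.075,.048,.022)]))-[122,128])*4+1.5)
E
```

```text
mat [ 0.57201965 -0.06534532 -0.03582105] [[-0.38, -0.3], [0.51, -0.65], [0.32, 0.46], [-0.43, 0.45]]
rack [ 0.56640588  0.23792543 -0.1007272 ] [[0.7, -0.59], [0.16, -0.75], [-0.05, -3.1], [-0.69, 4.1]]
near [[ 0.44709984 -0.06086864  0.002     ]] ribtop px [[629.49588314 429.0632376 ]]
mid [[ 0.57201965 -0.06534532  0.002     ]] ribtop px [[634.04514156 267.57505973]]
far [[ 0.69693946 -0.06982199  0.002     ]] ribtop px [[638.29576428 108.7553895 ]]
near [[0.47089248 0.2475789  0.005     ]]
mid [[0.56640588 0.23792543 0.005     ]]
far [[0.66191929 0.22827196 0.005     ]]
[[349.23431909 227.37875332]
 [336.30679833 347.56607658]]
```

The mat fits to under 1 px. The rack front and its dividers fit too; the shelf ends are symmetric, so they leave its centre unbiased. The ribs' centres in the crop are near (621,427), middle (632,266) and far (639,115). Next I'll set up leaning grasps, check that the arm can reach every pose, and move.

```bash
cat > h.py <<'E'
import numpy as np
from scipy.spatial.transform import Rotation as R
from bench import env, kinematics, monitor, eyes, job
from geo import place
MAT=[.572,-.0653,-.0358]; RACK=[.5664,.2379,-.1007]
T=np.radians(42); HZ=env.hold_point_z
OFF={"near":(.006,.125-.0015),"middle":(.0015,-.001),"far":(-.001,-.125+.004)}
BAY={"near":.096,"middle":0.,"far":-.096}
G=.026            # TCP height above sole
GX=-.008          # grasp point offset along block
def rot(q,s=1):
    z=np.array([np.sin(T),0,-np.cos(T)]); y=np.array([0,s,0.]); x=np.cross(y,z)
    return (R.from_euler("z",q[2]+np.pi/2)*R.from_matrix(np.c_[x,y,z])).as_quat()
def tcp(q,x,y,sole,back=0.):
    # block centre x,y local, sole height; back = retreat along tool
    gx=x+GX+HZ*np.sin(T)-back*np.sin(T)
    return place(q,(gx,y,sole+G+back*np.cos(T)))[0]
def spot(n,h=0,back=0): return tcp(MAT,*OFF[n],.002+h,back)
def bay(n,dx=0,h=0,back=0): return tcp(RACK,-.004+dx,BAY[n],.005+h,back)
def st(): 
    s=monitor.sense(); return s["clock"],s["position"].round(4),s["contact_force"].round(2),round(s["finger_gap"],3),round(s["gripper_force"],1)
E
python3 - <<'E'
from h import *
for s in(1,-1):
    for n in BAY:
        print(s,n,[None if (j:=kinematics.ik(p,rot(q,s))) is None else j.round(2).tolist() for p,q in((spot(n),MAT),(spot(n,back=.12),MAT),(spot(n,.09),MAT),(bay(n),RACK),(bay(n,-.16,.06),RACK))])
E
```

```text
1 near [[-0.74, 0.6, 1.78, 0.55, 1.32, 2.14], [-0.85, 0.53, 1.61, 0.47, 1.59, 2.19], [-0.74, 0.45, 1.74, 0.54, 1.5, 2.25], [-0.14, 0.52, 1.94, 0.94, 0.98, 2.44], [-0.5, 0.39, 1.93, 0.7, 1.25, 2.36]]
1 middle [[-0.61, 0.79, 1.41, 0.6, 1.43, 2.33], [-0.72, 0.74, 1.24, 0.55, 1.67, 2.37], [-0.61, 0.66, 1.36, 0.6, 1.57, 2.42], [-0.14, 0.66, 1.65, 0.87, 1.06, 2.57], [-0.43, 0.56, 1.64, 0.71, 1.31, 2.49]]
1 far [[-0.52, 1.01, 0.95, 0.63, 1.58, 2.53], [-0.62, 1.0, 0.73, 0.61, 1.82, 2.59], [-0.52, 0.92, 0.89, 0.64, 1.7, 2.62], [-0.13, 0.82, 1.33, 0.81, 1.17, 2.71], [-0.38, 0.73, 1.32, 0.71, 1.39, 2.62]]
-1 near [[-0.74, 0.6, 1.78, 0.55, 1.32, -1.0], [-0.85, 0.53, 1.61, 0.47, 1.59, -0.96], [-0.74, 0.45, 1.74, 0.54, 1.5, -0.9], [-0.14, 0.52, 1.94, 0.94, 0.98, -0.71], [-0.5, 0.39, 1.93, 0.7, 1.25, -0.78]]
-1 middle [[-0.61, 0.79, 1.41, 0.6, 1.43, -0.82], [-0.72, 0.74, 1.24, 0.55, 1.67, -0.77], [-0.61, 0.66, 1.36, 0.6, 1.57, -0.72], [-0.14, 0.66, 1.65, 0.87, 1.06, -0.57], [-0.43, 0.56, 1.64, 0.71, 1.31, -0.65]]
-1 far [[-0.52, 1.01, 0.95, 0.63, 1.58, -0.62], [-0.62, 1.0, 0.73, 0.61, 1.82, -0.56], [-0.52, 0.92, 0.89, 0.64, 1.7, -0.53], [-0.13, 0.82, 1.33, 0.81, 1.17, -0.43], [-0.38, 0.73, 1.32, 0.71, 1.39, -0.52]]
```

```bash
cat >> h.py <<'E'
r=lambda q:rot(q,-1)
def pick(n):
    env.reach(spot(n,back=.12),r(MAT)); print("pre",*st())
    env.movel(spot(n,back=.02),.2); g=env.movel(spot(n),.06,guard=8)
    f0=monitor.sense()["contact_force"]; print("at",g,*st())
    env.close_gripper(90); print("grip",*st()); return f0
def drag(press=5):
    p=monitor.sense()["position"]; g=env.movel(p-[0,0,.006],.01,guard=press); print("press",g,*st())
    left=place([0,0,MAT[2]],(1,0,0))[0]
    F=[]
    for d in(-.015,.015):
        p=monitor.sense()["position"]; g=env.movel(p+d*left,.03,guard=40); env.hold(.2)
        s=st(); print("drag",d,g,*s); F.append(s[2])
    return F,left
E
python3 - <<'E'
from h import *
p=monitor.sense()["position"]; env.movel(p+[0,0,.2],.3)
env.reach([.42,-.22,.32],r(MAT))
f0=pick("near"); print(f0.round(2)); F,l=drag(); print((F[0]-f0)@l,(F[1]-f0)@l,[(f-f0)[2] for f in F])
E
```

```text
pre 4.6333 [ 0.4467 -0.1315  0.1181] [ 0.27 -0.14 -0.15] 0.999 0.0
at False 5.7667 [ 0.4489 -0.0502  0.028 ] [-0.07  0.07  0.91] 1.004 0.0
grip 6.5333 [ 0.4494 -0.0505  0.0287] [ 0.15 -0.74  7.27] -0.001 3.5
[-0.07  0.07  0.91]
press True 6.75 [ 0.4494 -0.0504  0.0288] [-0.64 -0.2   4.88] 0.002 2.4
drag -0.015 False 7.6083 [ 0.4491 -0.0658  0.0288] [-0.56 -2.94  3.78] 0.002 2.0
drag 0.015 False 8.4417 [ 0.4494 -0.0504  0.0289] [1.52 3.49 4.31] -0.0 2.2
-3.0220851533238235 3.478242909150016 [np.float64(2.867266038535943), np.float64(3.3972660385359434)]
```

The fingers shut with nothing between them, so I'll look.

```bash
python3 - <<'E'
from bench import eyes
import cv2
a=eyes.grab_frame("top")["frame"][128:272,200:330,::-1];b=eyes.grab_frame("scene")["frame"][150:294,170:300,::-1]
cv2.imwrite("pics/both2.png",cv2.resize(cv2.hconcat([a,b]),None,fx=3,fy=3,interpolation=cv2.INTER_CUBIC))
E
```

```text
(no output)
```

View pics/both2.png

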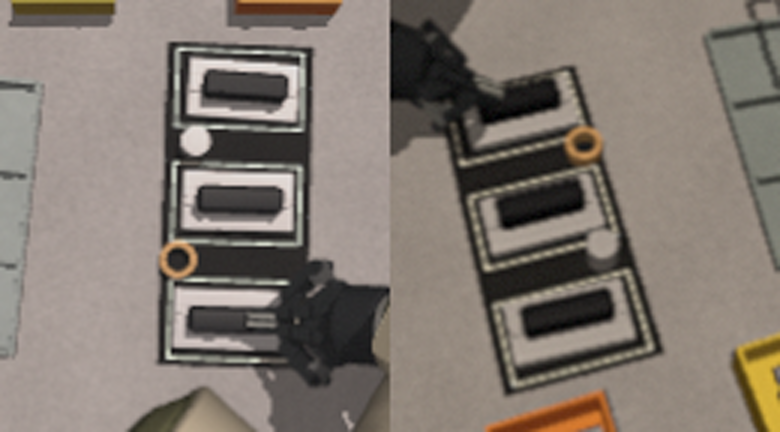

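```bash
python3 - <<'E'
from h import *; from geo import proj
s=monitor.sense(); p=s["position"]; M=R.from_quat(s["ee_rot"]).as_matrix(); print(M.round(3),p)
W=lambda P:(proj(P)-[200,128])*3+1
print(W([p,p-M[:,2]*HZ,p-M[:,2]*.06, p+[0,0,.03]]))
ry=place(MAT,[(.006+d,.1235,.052) for d in(-.045,.045)]);print(ry,W(ry))
c=eyes.grab_frame("scene");import cv2
P=np.array([p,p-M[:,2]*HZ,p-M[:,2]*.06,*ry]);V=c["view"]
print((cv2.projectPoints(P,cv2.Rodrigues(V[:3,:3])[0],V[:3,3],c["mtx"],np.array([c["k1"],0,0,0,0]))[0][:,0]-[170,150])*3+1)
cv2.imwrite("pics/z3.png",cv2.resize(c["frame"][150:230,170:270,::-1],None,fx=7,fy=7,interpolation=cv2.INTER_CUBIC))
E
```

```text
[[ 0.026  0.999  0.024]
 [ 0.741 -0.036  0.67 ]
 [ 0.671 -0.    -0.742]] [ 0.44942213 -0.05050314  0.02885205]
[[226.11517322 318.89902685]
 [239.26380432 319.60415385]
 [269.35843667 321.20727539]
 [228.47547282 319.61934345]]
[[ 0.44718323 -0.09985466  0.052     ]
 [ 0.45040454 -0.00991232  0.052     ]] [[275.75390838 321.4056675 ]
 [188.48382395 318.65024873]]
[[132.85109917 104.57919076]
 [120.39047448 100.45323095]
 [ 91.77893658  90.97743406]
 [ 85.40386486 103.44658593]
 [168.27567347  84.04911907]]
```

View pics/z3.png

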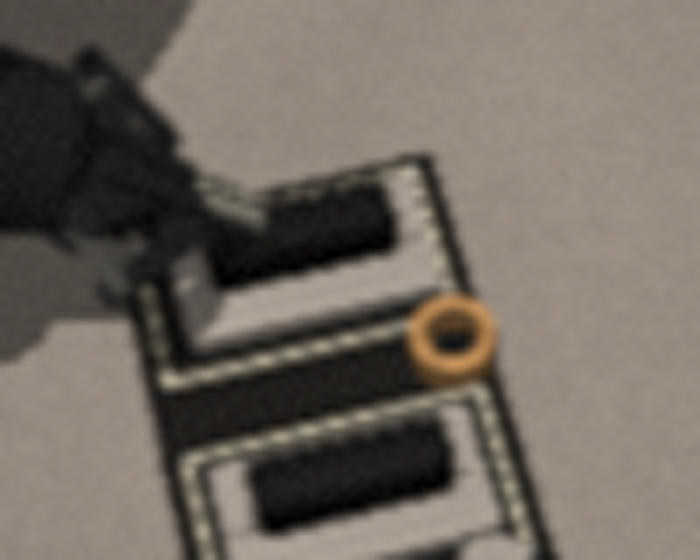

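The scene crop shows the shut fingers lying on top of the rib's right end (light pads at about (230,205)), short of where the TCP should be. I'll back off and check the fingertips against the reported TCP in free air.

```bash
python3 - <<'E'
from h import *; import cv2
env.movel(spot("near",back=.09),.25); print(*st())
s=monitor.sense(); p=s["position"]; M=R.from_quat(s["ee_rot"]).as_matrix()
ims=[]
def shot():
  for n in("top","scene"):
    c=eyes.grab_frame(n);V=c["view"]
    uv=cv2.projectPoints(np.array([p,p-M[:,2]*HZ,p-M[:,2]*.04]),cv2.Rodrigues(V[:3,:3])[0],V[:3,3],c["mtx"],np.array([c["k1"],0,0,0,0]))[0][:,0]
    o=(uv[0]-[40,32]).astype(int); im=c["frame"][o[1]:o[1]+60,o[0]:o[0]+80,::-1]
    im=cv2.resize(cv2.convertScaleAbs(im,alpha=1.8),None,fx=5,fy=5,interpolation=cv2.INTER_CUBIC)
    for q,k in zip(uv,((0,0,255),(0,255,0),(255,0,0))): cv2.circle(im,tuple(((q-o)*5+2).astype(int)),2,k,-1)
    ims.append(im)
shot(); env.release(); shot(); print(*st())
cv2.imwrite("pics/tip4.png",cv2.vconcat([cv2.hconcat(ims[:2]),cv2.hconcat(ims[2:])]))
E
```

```text
9.1 [ 0.4464 -0.1102  0.0939] [-0.03  1.37 -1.26] 0.005 0.0
10.0833 [ 0.4468 -0.1106  0.0949] [ 0.49 -0.17 -0.33] 1.002 0.0
```

View pics/tip4.png

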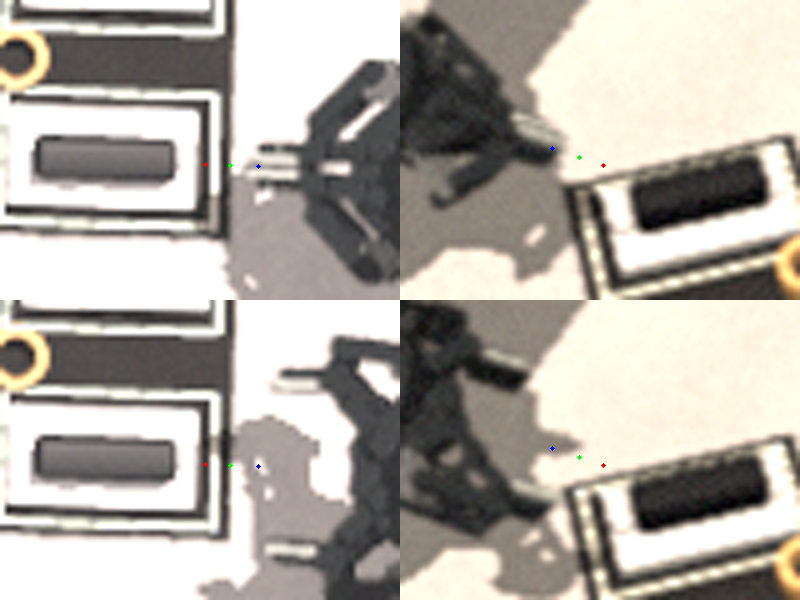

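In free air the real fingertips, shut, sit close to the blue dot, about 38 mm behind the reported TCP along the tool axis. The contact height on the rib agrees with that. I'll apply the offset and pick again with a guard.

```bash
sed -i 's/^G=.026/D=.038; G=.028/; s/def tcp(q,x,y,sole,back=0.):/&\n    back-=D/' h.py
python3 - <<'E'
from h import *
for n in BAY: print(n,[None if (j:=kinematics.ik(p,r(q))) is None else j.round(2).tolist() for p,q in((spot(n),MAT),(spot(n,.09),MAT),(bay(n),RACK),(bay(n,-.16,.06),RACK))])
f0=pick("near"); g=monitor.sense()["finger_gap"]
if .2<g<.5:
    F,l=drag(); print((F[0]-f0)@l,(F[1]-f0)@l,[(f-f0)[2] for f in F])
E
```

```text
near [[-0.7, 0.64, 1.82, 0.59, 1.25, -1.02], [-0.7, 0.47, 1.79, 0.56, 1.42, -0.91], [-0.09, 0.59, 1.93, 1.0, 0.92, -0.74], [-0.45, 0.44, 1.95, 0.75, 1.18, -0.8]]
middle [[-0.58, 0.81, 1.45, 0.63, 1.36, -0.83], [-0.58, 0.68, 1.41, 0.61, 1.5, -0.73], [-0.09, 0.72, 1.64, 0.91, 1.01, -0.59], [-0.39, 0.59, 1.66, 0.75, 1.24, -0.67]]
far [[-0.49, 1.03, 0.99, 0.65, 1.51, -0.63], [-0.49, 0.92, 0.95, 0.65, 1.63, -0.54], [-0.09, 0.87, 1.32, 0.84, 1.12, -0.44], [-0.34, 0.76, 1.34, 0.73, 1.33, -0.53]]
pre 10.3333 [ 0.4468 -0.1047  0.0907] [-0.03  0.58  0.29] 1.004 0.0
at False 11.4667 [ 0.4498 -0.0249  0.0017] [ 0.75 -1.11 -0.25] 0.995 0.0
grip 12.0333 [ 0.4499 -0.025   0.0021] [-1.5  -1.22  5.51] 0.316 88.9
press True 12.2417 [ 0.4499 -0.025   0.0021] [-0.29 -0.62  3.57] 0.311 89.0
drag -0.015 False 13.1 [ 0.4495 -0.0406  0.0021] [-1.3  -3.46  5.18] 0.315 89.2
drag 0.015 False 13.9333 [ 0.4499 -0.0252  0.0021] [0.08 2.78 4.4 ] 0.311 88.8
-2.41888165126026 3.866513506650257 [np.float64(5.430488094827213), np.float64(4.650488094827214)]
```

Stopped friction is about 3.1 N on a load of about 13 N. The ratio, 0.24, is half of 0.45, so this is the middle grade. I'll place it in the middle bay.

```bash
cat >> h.py <<'E'
def stow(b):
    p=monitor.sense()["position"]; env.movel(p+[0,0,.09],.2); print("lift",*st())
    env.movel(bay(b,-.16,.06),.25,frame=r(RACK)); print("A",*st())
    env.movel(bay(b,0,.02),.15); print("over",*st())
    env.movel(bay(b,0,.006),.05,guard=10); g=env.movel(bay(b,0,-.006),.02,guard=5); print("down",g,*st())
    env.hold(.2); env.release(); print("rel",*st())
    env.movel(monitor.sense()["position"]-.14*R.from_quat(r(RACK)).as_matrix()[:,2],.2); print("out",*st())
E
python3 - <<'E'
from h import *; import cv2
stow("middle")
f=[cv2.resize(eyes.grab_frame(n)["frame"][a:a+130,b:b+130,::-1],None,fx=3,fy=3,interpolation=cv2.INTER_CUBIC) for n,a,b in(("top",135,130),("scene",120,260))]
cv2.imwrite("pics/p5.png",cv2.hconcat(f))
E
```

```text
lift 14.5333 [ 0.4492 -0.0252  0.0908] [-0.05  0.52 -8.01] 0.314 88.9
A 15.3583 [0.5522 0.104  0.0641] [-0.63 -0.85 -7.18] 0.309 88.9
over 16.6083 [0.5693 0.263  0.0249] [-1.07 -0.43 -7.35] 0.315 88.9
down True 17.4417 [0.5693 0.2639 0.0051] [ 0.62 -0.32  5.37] 0.312 89.9
rel 18.25 [0.568  0.2635 0.0034] [-0.2   0.02  0.27] 1.001 0.0
out 19.1 [0.5582 0.1708 0.1067] [ 0.24  0.23 -0.07] 0.996 0.0
```

View pics/p5.png

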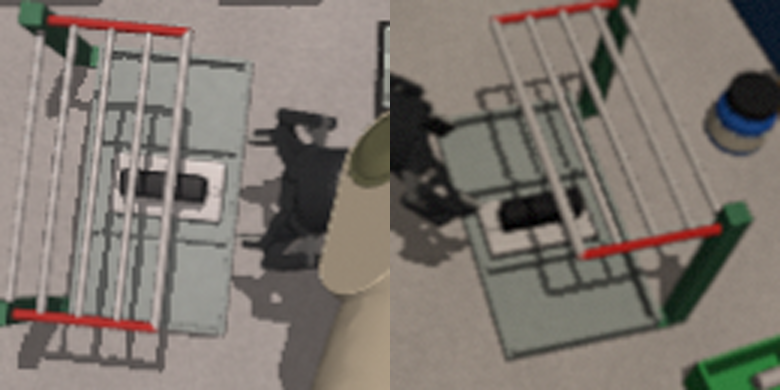

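The first block lies flat in the middle bay, clear of both dividers. Next is the block on the middle outline.

```bash
python3 - <<'E'
from h import *
f0=pick("middle"); g=monitor.sense()["finger_gap"]
if .2<g<.5:
    F,l=drag(); print((F[0]-f0)@l,(F[1]-f0)@l,[(f-f0)[2] for f in F])
    mu=(F[1]-F[0])@l/2/(8+np.mean([(f-f0)[2] for f in F])); print("mu",mu)
    b="near" if mu<.12 else "far" if mu>.4 else None; print(b)
    if b: stow(b)
E
```

```text
pre 20.3 [ 0.5714 -0.1127  0.091 ] [ 0.77  0.22 -0.29] 1.0 0.0
at False 21.4333 [ 0.5741 -0.0338  0.0017] [-0.42 -0.23  0.84] 0.999 0.0
grip 22.0 [ 0.5744 -0.0342  0.002 ] [ 0.58 -1.15  2.75] 0.314 89.0
press True 22.2167 [ 0.5744 -0.0341  0.0021] [ 0.   -0.72  4.53] 0.313 89.3
drag -0.015 False 23.0667 [ 0.5737 -0.049   0.0021] [-0.94  2.32  3.33] 0.311 88.8
drag 0.015 False 23.9167 [ 0.5745 -0.0344  0.002 ] [ 3.13 -4.38  1.89] 0.317 89.2
2.534096748242994 -4.0159353380754474 [np.float64(2.489997641761735), np.float64(1.0499976417617347)]
mu -0.335211548993646
near
lift 24.5167 [ 0.5735 -0.0339  0.0902] [-0.34 -0.03 -8.74] 0.312 89.0
A 25.4333 [0.4584 0.1133 0.0646] [-0.05  0.7  -8.21] 0.311 89.0
over 26.6833 [0.4738 0.2728 0.0249] [-0.61 -0.6  -7.66] 0.314 89.0
down True 27.5167 [0.4737 0.2734 0.0051] [ 0.58 -0.95  4.04] 0.311 90.1
rel 28.325 [0.4727 0.2731 0.0037] [-0.39  0.01 -0.53] 0.999 0.0
out 29.175 [0.4628 0.1803 0.1072] [ 0.01 -0.17  0.35] 0.999 0.0
```

The friction sign differs between the two tests, so my fast drag overshot and my sign test was wrong. Both forces are too big for the finest sole, though. I'll feel the third block with slow steps in one direction, plus guard trips while moving.

```bash
cat >> h.py <<'E'
def feel(f0,q=MAT,sgn=-1,n=3,step=.005,guards=(4,9,14)):
    left=place([0,0,q[2]],(1,0,0))[0]
    def go(d,v,g):
        p=monitor.sense()["position"]; t=env.movel(p+sgn*d*left,v,guard=g); s=monitor.sense()
        f=s["contact_force"]-f0; print(" g",g,"tripped",t,"moved %.4f"%((s["position"]-p)@left*sgn),"resist %.2f fz %.2f"%(-sgn*(f@left),f[2]),"ratio %.3f"%(-sgn*(f@left)/(8+f[2])),"t %.2f"%s["clock"])
        return t
    for i in range(n): go(step,.012,40)
    for g in guards:
        env.movel(monitor.sense()["position"]-sgn*.004*left,.03)   # unload backwards
        if not go(.008,.015,g): break
E
python3 - <<'E'
from h import *
f0=pick("far"); g=monitor.sense()["finger_gap"]
if .2<g<.5:
    env.movel(monitor.sense()["position"]-[0,0,.003],.01,guard=8); print(*st())
    feel(f0); print(*st())
E
```

```text
pre 30.5917 [ 0.691  -0.1198  0.0909] [-0.71  0.22  0.54] 1.002 0.0
at False 31.725 [ 0.6939 -0.0406  0.0016] [ 0.02 -0.18 -0.64] 0.997 0.0
grip 32.2917 [ 0.6944 -0.041   0.0021] [ 1.58 -1.89  1.63] 0.315 88.8
32.5 [ 0.6943 -0.0409  0.0022] [-1.26  0.04  3.99] 0.312 88.8
 g 40 tripped False moved 0.0035 resist 6.71 fz 3.24 ratio 0.597 t 33.06
 g 40 tripped False moved 0.0036 resist 6.00 fz 2.41 ratio 0.577 t 33.50
 g 40 tripped False moved 0.0036 resist 6.25 fz 2.26 ratio 0.609 t 33.95
 g 4 tripped True moved -0.0000 resist 0.24 fz 5.08 ratio 0.018 t 34.51
 g 9 tripped True moved 0.0002 resist -0.00 fz 3.72 ratio -0.000 t 35.09
 g 14 tripped False moved 0.0058 resist 6.88 fz 4.23 ratio 0.563 t 36.11
36.1083 [ 0.6929 -0.0472  0.0024] [-0.76  6.74  3.59] 0.313 88.0
```

The third block reads about 0.6 stopped, so it's the coarsest and goes to the far bay. Then I'll feel the block in the near bay again, slowly and in place.

```bash
cat >> h.py <<'E'
def stow(b,lift=.065):
    p=monitor.sense()["position"]; env.movel(p+[0,0,lift],.25)
    env.movel(bay(b,-.16,.06),.35,frame=r(RACK))
    env.movel(bay(b,0,.02),.22)
    env.movel(bay(b,0,.006),.06,guard=10); g=env.movel(bay(b,0,-.006),.02,guard=5); print("down",g,*st())
    env.hold(.1); env.release()
    env.movel(monitor.sense()["position"]-.14*R.from_quat(r(RACK)).as_matrix()[:,2],.28); print("out",*st())
def grab(p,q):  # p: function(back)->pos
    env.reach(p(.12),r(q)); env.movel(p(.015),.25); g=env.movel(p(0),.06,guard=8)
    f0=monitor.sense()["contact_force"]; env.close_gripper(90); print("grab",g,*st()); return f0
E
python3 - <<'E'
from h import *
stow("far")
f0=grab(lambda b:bay("near",back=b),RACK)
if .2<monitor.sense()["finger_gap"]<.5:
    env.movel(monitor.sense()["position"]-[0,0,.003],.01,guard=8); print(*st())
    feel(f0,RACK,+1,3,.0035,())
E
```

```text
down True 38.775 [0.6647 0.2541 0.0052] [-0.9  -0.84  5.51] 0.315 89.8
out 40.1333 [0.6533 0.1613 0.1057] [-0.31 -0.07  0.4 ] 1.0 0.0
grab False 42.4583 [0.4737 0.2733 0.0051] [ 0.07 -3.28  4.61] 0.312 89.0
42.6667 [0.4737 0.2734 0.0051] [-1.53 -0.8   3.62] 0.315 89.2
 g 40 tripped False moved 0.0034 resist 2.94 fz 3.14 ratio 0.264 t 43.12
 g 40 tripped False moved 0.0035 resist 0.89 fz 2.45 ratio 0.086 t 43.55
 g 40 tripped False moved 0.0036 resist 0.27 fz 2.49 ratio 0.025 t 43.99
```

Those readings are too noisy at this light load. I'll press harder on the same block and drag it back.

```bash
cat >> h.py <<'E'
def feel2(f0,q,sgn,press=22,steps=(.005,.003,.003)):
    left=place([0,0,q[2]],(1,0,0))[0]
    g=env.movel(monitor.sense()["position"]-[0,0,.012],.02,guard=press); print("press",g,(monitor.sense()["contact_force"]-f0).round(2))
    for d in steps:
        p=monitor.sense()["position"]; env.movel(p+sgn*d*left+[0,0,-.004],.015); fs=[]
        for i in range(4): env.hold(.02); fs.append(monitor.sense()["contact_force"]-f0)
        f=np.mean(fs,0); s=monitor.sense(); print(" moved %.4f resist %.2f load %.2f ratio %.3f t %.2f"%((s["position"]-p)@left*sgn,-sgn*f@left,8+f[2],-sgn*f@left/(8+f[2]),s["clock"]))
E
python3 - <<'E'
from h import *
feel2(np.array([0,0,0.]),RACK,-1)
E
```

```text
press True [-1.08 -0.53  3.97]
 moved 0.0014 resist 17.24 load 38.61 ratio 0.447 t 44.84
 moved -0.0000 resist 10.62 load 39.47 ratio 0.269 t 45.16
 moved 0.0000 resist 10.06 load 39.67 ratio 0.254 t 45.48
```

At a load of 39 N it resisted with 0.25 to 0.45 of the load and stuck, so this isn't the finest. I'll take it to the mat's near outline, feel it there, leave it, then feel the block in the middle bay.

```bash
cat >> h.py <<'E'
def feel3(f0,q,sgn,steps=(.006,.004,.004)):
    left=place([0,0,q[2]],(1,0,0))[0]
    for d in steps:
        p=monitor.sense()["position"]; env.movel(p+sgn*d*left,.015); fs=[]
        for i in range(4): env.hold(.02); fs.append(monitor.sense()["contact_force"]-f0)
        f=np.mean(fs,0); s=monitor.sense(); print(" moved %.4f resist %.2f load %.2f ratio %.3f t %.2f"%((s["position"]-p)@left*sgn,-sgn*f@left,8+f[2],-sgn*f@left/(8+f[2]),s["clock"]))
E
python3 - <<'E'
from h import *
env.movel(bay("near",0,.02),.1); env.movel(bay("near",-.16,.06),.3)
f0=monitor.sense()["contact_force"]+[0,0,8]; print(f0.round(2))
env.movel(spot("near",.02),.3,frame=r(MAT)); env.movel(spot("near",.005),.08,guard=10)
g=env.movel(spot("near",-.006),.02,guard=14); print(g,*st())
feel3(f0*0,MAT,-1,(.006,.004,.004)); 
E
```

```text
[ 0.3  -0.08 -0.72]
True 47.9083 [ 0.4501 -0.025   0.0021] [-0.53 -1.41  5.1 ] 0.312 90.2
 moved 0.0063 resist -0.66 load 8.54 ratio -0.077 t 48.54
 moved 0.0042 resist 0.50 load 8.61 ratio 0.058 t 49.04
 moved 0.0043 resist -0.07 load 9.22 ratio -0.008 t 49.54
```

```bash
cat >> h.py <<'E'
def feel4(q,sgn,steps=(.006,.006),dz=.003):
    left=place([0,0,q[2]],(1,0,0))[0]; z=monitor.sense()["position"][2]-dz
    for d in steps:
        p=monitor.sense()["position"]; t=p+sgn*d*left; t[2]=z; env.movel(t,.015); fs=[]
        for i in range(4): env.hold(.02); fs.append(monitor.sense()["contact_force"])
        f=np.mean(fs,0); s=monitor.sense(); print(" moved %.4f resist %.2f load %.2f ratio %.3f t %.2f"%((s["position"]-p)@left*sgn,-sgn*f@left,8+f[2],-sgn*f@left/(8+f[2]),s["clock"]))
E
python3 - <<'E'
from h import *
feel4(MAT,+1)
E
```

```text
moved 0.0035 resist 17.06 load 43.19 ratio 0.395 t 50.19
 moved 0.0038 resist 15.66 load 42.40 ratio 0.369 t 50.67
```

On the mat at 43 N load it drags at about 0.38, too much for the finest (0.17 at most) and too little for the coarsest, so it's the middle grade. I'll leave it here and feel the block in the middle bay under the same press.

```bash
python3 - <<'E'
from h import *
env.movel(monitor.sense()["position"]+[0,0,.0002],.03)
p=monitor.sense()["position"]; np.save("b2.npy",p); print(p)
env.release(); env.movel(p-.12*R.from_quat(r(MAT)).as_matrix()[:,2],.3)
f0=grab(lambda b:bay("middle",back=b),RACK)
feel4(RACK,-1,(.006,))
E
```

```text
[ 0.45400323 -0.03313625  0.00200249]
grab False 54.8583 [0.5692 0.2637 0.0051] [ 0.55 -0.65  2.77] 0.312 88.9
 moved 0.0044 resist 4.97 load 28.01 ratio 0.177 t 55.52
```

It reads 0.18, clearly lower than the other block on the same floor (0.25 to 0.45), so this is the finest. It goes to the near bay and the other one to the middle bay.

```bash
python3 - <<'E'
from h import *; import cv2
def place_in(b):
    env.movel(bay(b,0,.02),.25); env.movel(bay(b,0,.006),.07,guard=10); g=env.movel(bay(b,0,-.006),.02,guard=5); print("down",g,*st())
    env.release(); env.movel(monitor.sense()["position"]-.13*R.from_quat(r(RACK)).as_matrix()[:,2],.3)
env.movel(bay("middle",0,.02),.1); env.movel(bay("middle",-.11,.05),.3)
env.movel(bay("near",-.11,.05),.3); place_in("near"); print(*st())
p=np.load("b2.npy"); zt=R.from_quat(r(MAT)).as_matrix()[:,2]
grab(lambda b:p-b*zt,MAT)
if .2<monitor.sense()["finger_gap"]<.5:
    env.movel(monitor.sense()["position"]+[0,0,.065],.25); env.movel(bay("middle",-.14,.06),.35,frame=r(RACK)); place_in("middle")
print(*st())
f=[cv2.resize(eyes.grab_frame(n)["frame"][a:a+130,b:b+130,::-1],None,fx=3,fy=3,interpolation=cv2.INTER_CUBIC) for n,a,b in(("top",135,130),("scene",120,260))]
cv2.imwrite("pics/p6.png",cv2.hconcat(f))
E
```

```text
down True 58.2583 [0.4738 0.2735 0.005 ] [0.88 1.54 5.22] 0.312 90.4
59.45 [0.4637 0.1869 0.0997] [-0.53  0.56  0.26] 1.002 0.0
grab False 62.1333 [ 0.454  -0.0333  0.0023] [-2.29 -2.31  4.65] 0.315 89.2
down True 64.7083 [0.5693 0.2638 0.0054] [-0.68 -0.01  4.35] 0.313 90.3
65.9 [0.5589 0.1772 0.0994] [-0.63  0.65 -0.49] 0.997 0.0
```

View pics/p6.png

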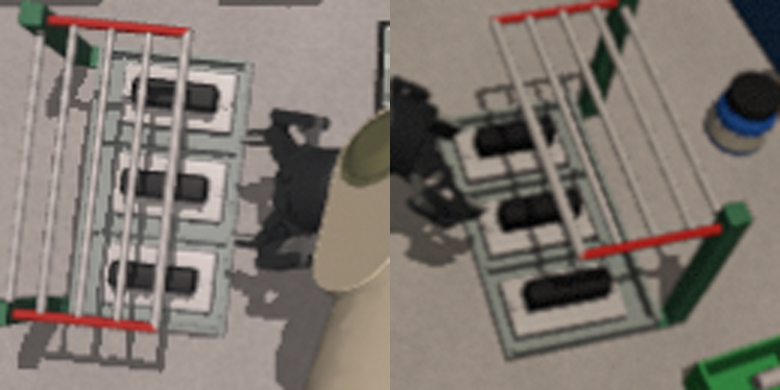

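All three blocks lie flat, one to a bay, and the gripper is clear of them.

```bash
python3 -c "
from bench import job;print(job.hand_in())"
```

```text
the job is handed in; nothing more can be done
None
```

I handed the job in at about 66 s with one block flat in each bay: finest near, middle grade in the middle, coarsest far; coarsest is clear, but finest versus middle rests on noisier drag readings, and two blocks had to be swapped after an early misreading.

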